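# Cover the wafer tray with its fitted lid from the lid rack

## Task

Close the tray of round wafers for the night: of the two lids standing in the lid rack, take the one that fits this tray, lay it down gently on the counter with its handle up and let go of it, then take it by its handle and set it squarely on the wafer tray so that its seal sits inside the rim and the lid rests fully home. Lower the lid rather than drop it, and leave the tray and everything else on the counter where it stands.

Things in the scene. Friction and masses are not known exactly. Their poses are not given: they have to be found in the camera images.
- lid_small: Smaller lid, the one that fits the wafer tray: light-wood board 139 (x) x 158 (y) x 10 mm with a bar handle above and a white seal below. Origin: centre of the board's underside; z out of the handle face. About 0.2 kg. At the start it stands in a rack groove on a 158 mm edge, x up, leaning up to 5 degrees. Lying handle up on the counter it rests on its seal, level, origin at z = 6 mm.
- lid_edge (a point): Middle of the smaller lid's +x edge (the top one while it stands in the rack, about 155 mm above the counter), in the middle of the 10 mm board; axes as the lid's. A bare flat margin 21 mm deep runs round both faces here, the place to pinch the board from above.
- lid_handle (a point): Centre of the bar of the smaller lid's handle, 36 mm above the lid's origin; axes as the lid's. The bar lies along y: 100 mm long, 14 mm wide (x), 14 mm high, its lower side 19 mm above the board's upper face, on two feet 14 mm square at y = +-38 mm.
- lid_seal (a point): Centre of the underside of the smaller lid's seal, 6 mm below the board's underside. The seal is 97 (x) x 115 (y) mm, its lower 3 mm are 92 x 110 mm; it goes inside the tray's rim.
- lid_large: Larger lid, made for large trays, not wanted: same make, board 172 (x) x 180 (y) x 10 mm, same handle, standing in the other groove x up, top edge about 188 mm above the counter. Origin and axes as for the smaller lid. Leave it in the rack.
- rack: Lid rack, fixed: wooden board 150 (x) x 136 (y) mm, origin under its centre. Two grooves run along x at y = +38 and -38 mm, 11.5 mm wide between rails 20 mm high; groove floor at z = 16 mm, rail tops at 36 mm. The lids stand in them with the handle side to the rack's +y; which lid is in which groove varies.
- wafer_tray: Tray to be covered, with four low piles of round wafers in it: yellow cheese-shaped tray 139 (x) x 158 (y) x 69 mm, loose, about 0.8 kg. Origin centre of its underside. The lid belongs with its x along the tray's x, either way round; home, the lid's origin is 67 mm above the tray's.
- tray_rim (a point): Middle of the wafer tray's opening, level with its rim, 67 mm above its underside; axes as the tray's. Inside the rim the opening is 102 (x) x 120 (y) mm, so the seal has 2.5 mm on each side; the wafers stay 11 mm below the rim.
- cone_tray: Tray of the same outer size (139 x 158 x 69 mm) with three orange cones standing in it within 62 mm of its centre, up to 145 mm high; not to be covered. The two trays may have changed places. Origin centre of the underside. Loose; part of the surroundings, to be left alone.
- cup_tray: Large yellow tray 179 x 172 x 69 mm at the back with a stack of paper cups standing in it, up to 310 mm high (stack 94 mm wide, within 15 mm of the tray's centre). Origin centre of the underside. Loose; part of the surroundings, to be left alone.
- milk_bottle: Off-white sauce squeeze bottle, 52 mm diameter, 178 mm high, standing in the middle at the back. Origin centre of the underside. Loose; part of the surroundings, to be left alone.
- berry_bottle: Dark red sauce squeeze bottle, 52 mm diameter, 178 mm high. Origin centre of the underside. Loose; part of the surroundings, to be left alone.
- mango_bottle: Yellow sauce squeeze bottle, 52 mm diameter, 178 mm high. Origin centre of the underside. Part of the surroundings; does not move.
- mist: White mist bottle, 58 x 82 x 243 mm, at the right. Origin centre of the underside. Loose; part of the surroundings, to be left alone.
- spray: White trigger spray bottle with red head, 75 x 86 x 234 mm, at the back left. Origin centre of the underside. Part of the surroundings; does not move.
- shaker: Small clear sugar shaker with a grey cap, 44 mm diameter, 90 mm high, standing in the middle of the counter. Origin centre of the underside. Loose; part of the surroundings, to be left alone. (Near the front edge, left of the middle, a flat spade 21 mm high and a tape roll also lie, and a drink cup stands far at the back.)
- dish: Small yellow cheese-shaped dish, 71 x 94 x 47 mm, at the left. Origin centre of the underside. Loose; part of the surroundings, to be left alone.

How it is judged:
By the outcome, as a careful person would: the job done as asked, in the order asked, and still so for the second after the job is handed in, with the robot touching nothing.
It also fails if it takes over 67 s, if anything falls off the work surface, if the arm or the gripper's body presses on something with over 40 N, if the wrist force passes 120 N, or if a joint passes its speed limit or range.

## Robot

A 6-joint arm with a two-finger parallel gripper is mounted at the origin on a cart in front of the work surface, level with it; the furniture and walls round the work are solid. World frame = base frame: x ahead of the robot, y to its left, z up, the work surface at z = 0. Lengths are in mm, angles in rad, forces in N, time in s.
With the tool pointing down it reaches from about 275 to 825 mm from the base axis. Payload 4.9 kg.
Tool frame: the origin (TCP) lies at the very end of the fingers, on their centre line; the grasp point (between the pads) lies 19 mm behind it; z points along the fingers, y is the line along which they close (so a half turn about z gives the same grasp; the last joint's range is limited). The gripper opens to 85 mm and grips with 20 to 120 N. Pads are 22 mm wide; open, the fingers measure 114 mm over their backs; the gripper's body (76 mm by 85 mm) begins 54 mm behind the grasp point. The pads swing forward as they close: fully open they stand 13 mm farther back than shut.
Start: joints at [1.012, 0.326, -0.193, 1.052, 0, 1.437], TCP at [226.673, 501.137, 231.281] pointing down, gripper open.
Joint ranges: [-2.65, 2.65], [-0.97, 1.79], [-1.3, 1.35], [-1.93, 2.1], [-1.47, 1.37], [-3.14, 3.14]. Speed limits (rad/s): [2.57, 2.57, 3.14, 3.14, 3.14, 3.14].

## Interface

Orientations are given as [roll, pitch, yaw] about the fixed x, y, z axes, in that order (R = Rz(yaw) Ry(pitch) Rx(roll)).
In Python, from bench import bot, solve_ik, imaging gives the robot as it stands. Calls block until the motion is done:
- bot.move_ptp(position, orientation): joint-space move of the TCP to a pose.
- bot.movel(position, rot=None, max_speed=150, threshold=None): straight line of the TCP; rot=None keeps the orientation; max_speed is the mean speed in mm/s. With threshold (N) it stops when the force on the tool has changed by that much, and returns True; else False.
- bot.move_j(angles): joint-space move.
- bot.grip(opening, effort=None): opening from 0.0 (shut) to 1.0 (fully open); effort is the grip in N (None keeps the last); returns when the fingers have stopped.
- bot.dwell(seconds).
- solve_ik(position, orientation): joint angles nearest the present ones, or None.
- bot.get_state(): the state.
- imaging.capture(name): name is "side" or "top"; returns the picture (384x512x3 uint8, blue, green, red); there is no depth.
- imaging.camera_model(name): a dict with "K" (3x3 intrinsics, pixels), "position" and "rotation" of the camera in the world. Camera axes: x right, y up, looking along -z (the intrinsics and any distortion apply to the point x, -y, -z); pixel columns grow to the right and rows downward; lengths in mm; the calibration is good to about 2 mm. A picture is of the moment at which its call begins. camera_model takes no time and is no camera call.
A pose or a line that the arm cannot do raises bot.IKError and nothing moves.
- bot.sign_off(): hands the job in; it is judged then, once.
The state is a dict: "t": time; "qpos": joint angles; "joint_velocities": joint speeds; "effort": joint torques, N m; "tcp_pos": TCP position; "orientation": TCP orientation; "contact_force": force on the tool from outside, world axes, zero at the start; "wrist_torque": the same for the moment, N m; "opening": opening from 0.0 (shut) to 1.0 (fully open); "gripper_force": force on a finger pad.
Only numpy, scipy, OpenCV 4.12 (cv2) and the standard library are available. Lean on these libraries where they do the work, as an engineer would, in place of code of your own. Each camera call takes 0.05 s, during which the arm holds its last target. There are 200 camera calls.

## Working session

There is one attempt and no reset: what is moved stays moved. The work goes in short steps, each a Python script; the robot and the scene stay as the last script left them, time stands still between calls to the robot, and variables do not carry over. Pictures are saved under pics/ and viewed, at most 10 in all, crops included, and the job is handed in when it is done.

```bash
ls; mkdir -p pics
python3 - <<'E'
from bench import bot, imaging
import cv2
for n in("side","top"):
    cv2.imwrite(f"pics/{n}0.png",imaging.capture(n)); m=imaging.camera_model(n); print(n,m)
print(bot.get_state())
E
```

```text
pics
side {'K': array([[458.57662037,   0.        , 259.67391224],
       [  0.        , 458.57662037, 186.38667045],
       [  0.        ,   0.        ,   1.        ]]), 'position': array([    8.02670689, -1210.96013842,   945.66161036]), 'rotation': array([ 1.01564142, -0.00311569, -0.46353658])}
top {'K': array([[376.94884582,   0.        , 256.71774862],
       [  0.        , 376.94884582, 184.73010899],
       [  0.        ,   0.        ,   1.        ]]), 'position': array([ 381.47754197,  -24.4975261 , 1391.42082616]), 'rotation': array([ 0.16991915,  0.00856515, -1.54382212])}
{'t': 0.1, 'qpos': array([ 1.01180974e+00,  3.26905020e-01, -1.93492009e-01,  1.05200517e+00,
       -4.38793250e-05,  1.43661852e+00]), 'joint_velocities': array([-8.53676494e-04, -3.22076664e-03,  3.07367346e-03,  8.30757664e-04,
       -9.41789500e-05,  1.58356419e-04]), 'effort': array([ 6.61229515e-04, -4.44237649e+01,  2.63038749e+01,  7.89552490e-03,
       -1.75033920e-04, -8.89138960e-06]), 'tcp_pos': array([226.38670029, 500.66390037, 230.55786025]), 'orientation': array([-3.13999534e+00, -1.71341895e-04,  2.71678378e+00]), 'contact_force': array([0.42597251, 0.18611542, 0.29212278]), 'wrist_torque': array([ 0.04553775, -0.02452315,  0.00860828]), 'gripper_force': 0.0, 'opening': 1.0027582023413928}
```

View pics/side0.png

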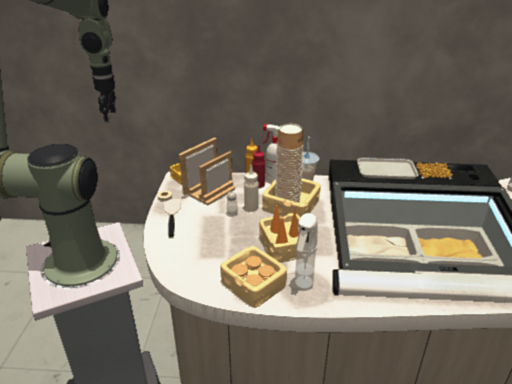

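View pics/top0.png

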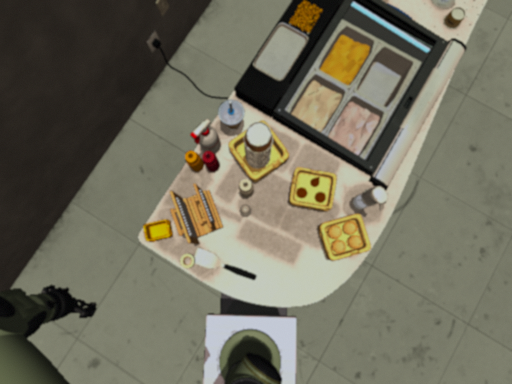

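The side view shows the rack at about (208,175), with the larger lid at the back left and the smaller one to its right, and the wafer tray at (254,275). In the top view the rack is at (197,213), the wafer tray at (345,237), the cone tray at (313,190) and free counter around (265,250). Next I'll enlarge the rack and tray.

```bash
cat > h.py <<'E'
import numpy as np, cv2
from scipy.spatial.transform import Rotation as R
from bench import bot, imaging, solve_ik
M={n:imaging.camera_model(n) for n in("side","top")}
def ray(n,p):
    m=M[n]; d=np.linalg.inv(m["K"])@[p[0],p[1],1]; d=R.from_euler('xyz',m["rotation"]).as_matrix()@(d*[1,-1,-1])
    return m["position"],d/np.linalg.norm(d)
def plane(n,p,z):
    o,d=ray(n,p); return o+d*(z-o[2])/d[2]
def tri(ps,pt):
    (a,u),(b,v)=ray("side",ps),ray("top",pt); s=np.linalg.lstsq(np.c_[u,-v],b-a,rcond=None)[0]
    x,y=a+u*s[0],b+v*s[1]; return (x+y)/2,np.linalg.norm(x-y)
def proj(n,P):
    m=M[n]; c=R.from_euler('xyz',m["rotation"]).as_matrix().T@(np.array(P,float)-m["position"]); q=m["K"]@(c*[1,-1,-1]); return q[:2]/q[2]
def crop(img,x,y,w,h,s): return cv2.resize(img[y:y+h,x:x+w],None,fx=s,fy=s,interpolation=cv2.INTER_CUBIC)
E
python3 - <<'E'
from h import *
s=cv2.imread("pics/side0.png");t=cv2.imread("pics/top0.png")
a=np.hstack([crop(s,170,130,80,80,5),crop(t,155,175,80,80,5)])
b=np.hstack([crop(s,215,240,80,40,5),crop(t,310,200,80,40,5)])
cv2.imwrite("pics/c1.png",np.vstack([a,b]))
for p in((195,213),(345,237),(265,250),(313,190),(200,262)): print(p,plane("top",p,0 if p[0] in(195,265,200) else 69))
print(plane("side",(254,268),69))
E
```

```text
(195, 213) [507.80720015 219.46368838   0.        ]
(345, 237) [ 431.84311109 -318.2694165    69.        ]
(265, 250) [379.8351062  -42.75089593   0.        ]
(313, 190) [ 594.12491333 -207.11439781   69.        ]
(200, 262) [330.65857463 191.60583873   0.        ]
[ 433.00968516 -331.10448346   69.        ]
```

View pics/c1.png

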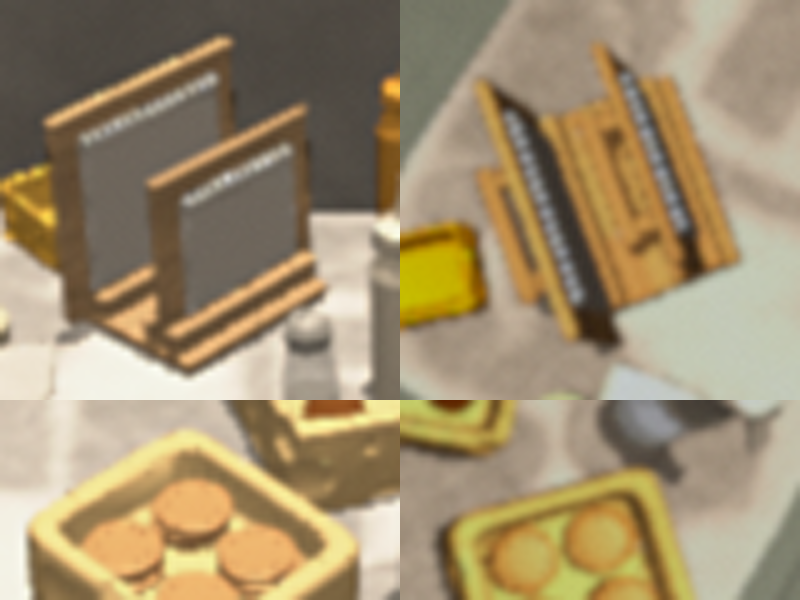

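Run:
```python
from h import *
S=lambda x,y:(169.6+x/5,129.6+y/5); T=lambda x,y:(154.6+(x-400)/5,174.6+y/5)
a,e1=tri(S(152,182),T(701,268)); b,e2=tri(S(305,106),T(600,45)); print("small",a,e1,b,e2,np.linalg.norm(a-b),(a+b)/2)
a,e1=tri(S(50,122),T(572,335)); b,e2=tri(S(228,40),T(486,82)); print("large",a,e1,b,e2,np.linalg.norm(a-b),(a+b)/2)
# IK survey for lay-down
q0=bot.get_state()["qpos"]
from itertools import product
for el in (15,20,30,45):
  for x,y in product((350,400,450,500),(-150,-75,0)):
    r=[]
    for az in np.arange(-180,180,30):
      th=np.radians(el); a=np.radians(az); z=np.array([np.cos(a)*np.cos(th),np.sin(a)*np.cos(th),-np.sin(th)])
      n=np.array([np.cos(a)*np.sin(th),np.sin(a)*np.sin(th),np.cos(th)]) # up-ish normal
      for s in(1,-1):
        Rm=np.c_[np.cross(s*n,z),s*n,z]
        p=np.array([x,y,30])-z*40
        q=solve_ik(p,R.from_matrix(Rm).as_euler('xyz'))
        if q is not None: r.append((int(az),s))
    if r: print(el,x,y,r)
```

```text
small [445.64375729 123.24893323 166.64447109] 1.0597438788684537 [592.62742734 198.17960183 157.27231536] 2.5464796706690143 165.24721378159083 [519.13559231 160.71426753 161.95839322]
large [399.78260689 200.57412967 187.76222834] 0.0810367936404536 [560.27505321 265.00274732 189.67405264] 1.0607099407184442 172.9523841208756 [480.02883005 232.7884385  188.71814049]
15 350 -150 [(-180, 1), (-180, -1), (-150, 1), (-150, -1), (-120, 1), (-120, -1), (-90, 1), (-90, -1), (0, 1), (0, -1), (30, 1), (30, -1), (60, 1), (60, -1), (90, 1), (90, -1), (120, 1), (120, -1), (150, 1), (150, -1)]
15 350 -75 [(-180, 1), (-180, -1), (-150, 1), (-150, -1), (-120, 1), (-120, -1), (-90, 1), (-90, -1), (-60, 1), (-60, -1), (30, 1), (30, -1), (60, 1), (60, -1), (90, 1), (90, -1), (120, 1), (120, -1), (150, 1), (150, -1)]
15 350 0 [(-180, 1), (-180, -1), (-150, 1), (-150, -1), (-120, 1), (-120, -1), (-90, 1), (-90, -1), (-60, 1), (-60, -1), (30, 1), (30, -1), (60, 1), (60, -1), (90, 1), (90, -1), (120, 1), (120, -1), (150, 1), (150, -1)]
15 400 -150 [(-150, 1), (-150, -1), (-120, 1), (-120, -1), (-90, 1),
[... 7992 characters left out ...]
1), (150, -1)]
45 500 -150 [(-180, 1), (-180, -1), (-150, 1), (-150, -1), (-120, 1), (-120, -1), (-90, 1), (-90, -1), (-60, 1), (-60, -1), (30, 1), (30, -1), (60, 1), (60, -1), (90, 1), (90, -1), (120, 1), (120, -1), (150, 1), (150, -1)]
45 500 -75 [(-180, 1), (-180, -1), (-150, 1), (-150, -1), (-120, 1), (-120, -1), (-90, 1), (-90, -1), (-60, 1), (-60, -1), (30, 1), (30, -1), (60, 1), (60, -1), (90, 1), (90, -1), (120, 1), (120, -1), (150, 1), (150, -1)]
45 500 0 [(-180, 1), (-180, -1), (-150, 1), (-150, -1), (-120, 1), (-120, -1), (-90, 1), (-90, -1), (-60, 1), (-60, -1), (-30, 1), (-30, -1), (30, 1), (30, -1), (60, 1), (60, -1), (90, 1), (90, -1), (120, 1), (120, -1), (150, 1), (150, -1)]
```

The crop shows the smaller lid's top edge running from side px (200,166) to (230.6,151), and from top px (215,228) to (194.6,184). The triangulated height of 162 mm is about 7 mm off the expected value, so I'll zoom in for better points.

Run:
```python
from h import *
s=cv2.imread("pics/side0.png");t=cv2.imread("pics/top0.png")
a=np.hstack([crop(s,195,145,40,56,10),crop(t,185,180,40,56,10)])
for i in range(0,800,50): cv2.putText(a,str(i//10%40),(i,8),0,.3,(255,0,255),1); 
for i in range(0,560,50): a[i,::4]=(255,0,255)
for i in range(0,800,50): a[::4,i]=(255,0,255)
cv2.imwrite("pics/c2.png",a)
```

```text
(no output)
```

View pics/c2.png

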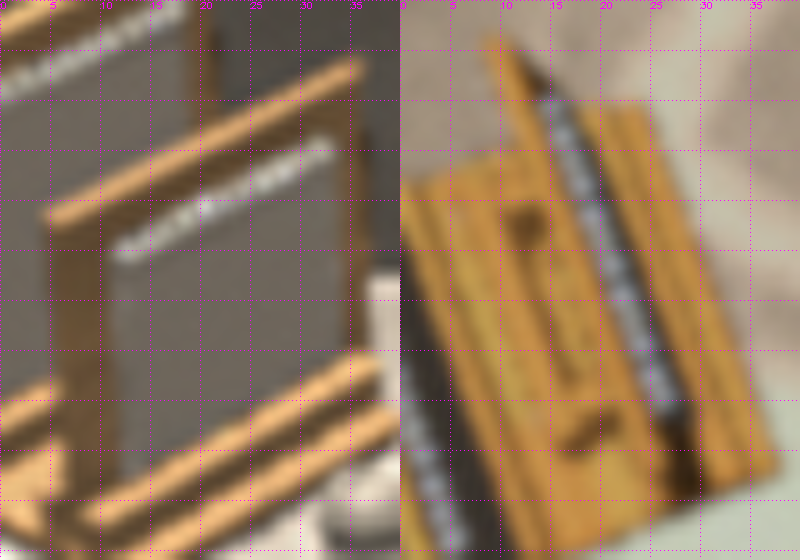

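The zoom gives the lid's top strip in the side view from (200,166.3) to (231,151.6). In the top view it runs from (194.7,184) to (211.8,227.2), with the near end inferred from the seal, which is parallel to it.

Run:
```python
from h import *
S=lambda x,y:(194.55+x/10,144.55+y/10); T=lambda x,y:(184.55+(x-400)/10,179.55+y/10)
a,e1=tri(S(50,213),T(668,472)); b,e2=tri(S(360,66),T(497,40)); print("small",a,e1,b,e2,np.linalg.norm(a-b),(a+b)/2, np.degrees(np.arctan2(*(b-a)[1::-1])))
for p in((50,213),(360,66)): print(plane("side",S(*p),154))
for p in((668,472),(497,40)): print(plane("top",T(*p),154))
# rack base corners, top view, right side: (780,468),(645,105)
for p in((780,468),(645,105)): print("rail",plane("top",T(*p),36))
for n,p in((("top"),(265,295)),("top",(255,277)),("top",(222,265)),("top",(245,211))): print(p,plane(n,p,10))
```

```text
small [449.33050411 135.82353689 160.11786992] 1.1374041825597312 [593.10842988 199.79398531 154.95491965] 2.436293179951175 157.451472732908 [521.21946699 167.8087611  157.53639478] 23.98549524629388
[452.21713638 146.47340992 154.        ]
[595.04754119 201.30511862 154.        ]
[450.21250498 136.44741102 154.        ]
[592.10870897 200.35274124 154.        ]
rail [459.25607674 111.70008151  36.        ]
rail [589.55356526 166.48340743  36.        ]
(265, 295) [222.92050319 -46.27036436  10.        ]
(255, 277) [283.96704683  -9.15918472  10.        ]
(222, 265) [322.63334599 110.44277825  10.        ]
(245, 211) [519.06832903  34.1369843   10.        ]
```

```bash
cat >> h.py <<'E'
def pose(az,el,s):
    a,th=np.radians(az),np.radians(el); d=np.array([np.cos(a),np.sin(a),0]); Z=np.array([0,0,1.])
    z=d*np.cos(th)-Z*np.sin(th); n=d*np.sin(th)+Z*np.cos(th)
    return R.from_matrix(np.c_[np.cross(s*n,z),s*n,z]).as_euler('xyz'),z,n,d
AZP=114.0; PICK=np.array([521.,168,137]); C=np.array([410.,-70,0])
E
python3 - <<'E'
from h import *
f=lambda p,o:(lambda q:None if q is None else np.round(q,2))(solve_ik(p,o))
for s in(1,-1):
    print(s,"pick",f(PICK,pose(AZP,90,s)[0]),"up",f([521,168,300],pose(AZP,90,s)[0]))
    for az in(-90,-75,-60,90,75):
        o,z,n,d=pose(az,22,s); print("lay",az,f(C-48*d+[0,0,50],o), f(C-48*d+[0,0,180],o), "v",f(C-48*d+[0,0,300],pose(az,90,s)[0]))
E
```

```text
1 pick [ 0.18  0.4  -0.34  0.83  0.   -0.24] up [ 0.18  0.29 -0.07  1.21  0.   -0.24]
lay -90 [ 0.41  0.91 -0.44  1.01 -1.02 -2.28] [ 0.41  0.68 -0.43  1.24 -1.02 -2.28] v [-0.23  0.02 -0.39  1.16  0.    2.91]
lay -75 [ 0.47  0.8  -0.73  0.53 -1.14 -2.62] [ 0.47  0.52 -0.7   0.82 -1.14 -2.62] v [-0.25 -0.   -0.41  1.16  0.    2.63]
lay -60 [ 0.49  0.74 -1.1  -0.34 -1.19  3.06] [ 0.49  0.33 -1.05  0.11 -1.19  3.06] v [-0.26 -0.03 -0.44  1.16  0.    2.35]
lay 90 [-0.9   1.06 -0.1   1.51  0.61 -1.28] [-0.9   0.86 -0.11  1.69  0.61 -1.28] v [-0.45  0.05 -0.36  1.16  0.   -0.45]
lay 75 [-1.02  0.98 -0.31  1.31  0.74 -1.19] [-1.02  0.77 -0.32  1.52  0.74 -1.19] v [-0.46  0.03 -0.38  1.16  0.   -0.2 ]
-1 pick [ 0.18  0.4  -0.34  0.83  0.    2.9 ] up [ 0.18  0.29 -0.07  1.21  0.    2.9 ]
lay -90 [ 0.41  0.91 -0.44  1.01 -1.02  0.86] [ 0.41  0.68 -0.43  1.24 -1.02  0.86] v [-0.23  0.02 -0.39  1.16  0.   -0.23]
lay -75 [ 0.47  0.8  -0.73  0.53 -1.14  0.52] [ 0.47  0.52 -0.7   0.82 -1.14  0.52] v [-0.25 -0.   -0.41  1.16  0.   -0.51]
lay -60 [ 0.49  0.74 -1.1  -0.34 -1.19 -0.08] [ 0.49  0.33 -1.05  0.11 -1.19 -0.08] v [-0.26 -0.03 -0.44  1.16  0.   -0.79]
lay 90 [-0.9   1.06 -0.1   1.51  0.61  1.86] [-0.9   0.86 -0.11  1.69  0.61  1.86] v [-0.45  0.05 -0.36  1.16  0.    2.69]
lay 75 [-1.02  0.98 -0.31  1.31  0.74  1.95] [-1.02  0.77 -0.32  1.52  0.74  1.95] v [-0.46  0.03 -0.38  1.16  0.    2.94]
```

Run:
```python
from h import *
o=pose(AZP,90,-1)[0]
bot.grip(0.5,60)
bot.move_ptp(PICK+[0,0,120],o)
print(bot.movel(PICK+[0,0,45],max_speed=200))
print(bot.movel(PICK,max_speed=60,threshold=6))
st=bot.get_state(); print(st["tcp_pos"],st["contact_force"],st["t"])
cv2.imwrite("pics/t1.png",np.hstack([crop(imaging.capture("side"),160,100,100,110,4),crop(imaging.capture("top"),150,150,100,110,4)]))
```

```text
False
False
[521.22632075 168.04514822 137.1826395 ] [-0.07801028 -0.83840087  1.05499273] 3.65
```

View pics/t1.png

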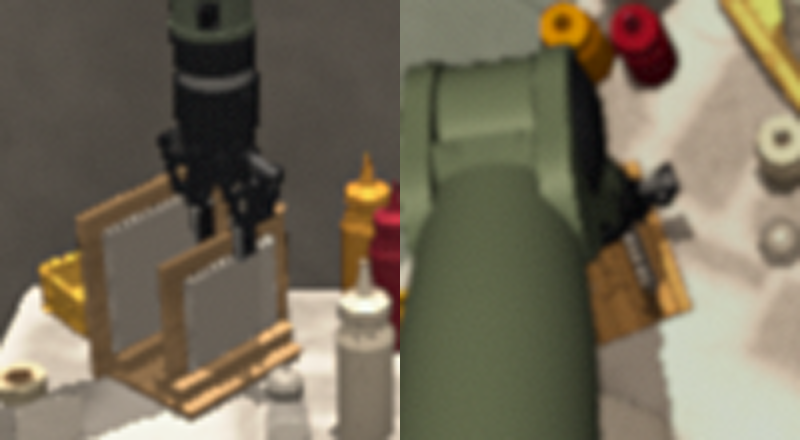

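The picture shows the fingers straddling the smaller lid's top edge, with the front finger at (245,250) and clear of the larger lid. Now I'll close and lift.

Run:
```python
from h import *
bot.grip(0.0,60); st=bot.get_state(); print(st["opening"],st["gripper_force"],st["contact_force"])
print(bot.movel(PICK+[0,0,60],max_speed=60,threshold=25))
st=bot.get_state(); print(st["tcp_pos"],st["contact_force"],st["wrist_torque"],st["opening"])
bot.movel(PICK+[0,0,190],max_speed=200)
bot.movel([440,0,330],max_speed=250)
o,z,n,d=pose(-75,22,-1); P=C-48*d
bot.move_ptp(P+[0,0,200],o)
bot.movel(P+[0,0,80],max_speed=120)
st=bot.get_state(); print(st["tcp_pos"],st["contact_force"],st["opening"],st["t"])
cv2.imwrite("pics/t2.png",np.hstack([crop(imaging.capture("side"),150,120,130,150,3),crop(imaging.capture("top"),150,150,130,150,3)]))
```

```text
0.1024370599778807 59.96251344680786 [-1.69170895e-03  8.73986967e-01  4.96853230e+00]
False
[520.67456197 167.9115035  196.54738757] [ 0.26862575  0.25318268 -2.92541617] [0.0499447  0.02223839 0.02249273] 0.10254068985466337
[397.79981252 -23.59266399  80.46131921] [-0.11108548  0.44981871 -1.91381012] 0.10326559110246751 9.925
```

View pics/t2.png

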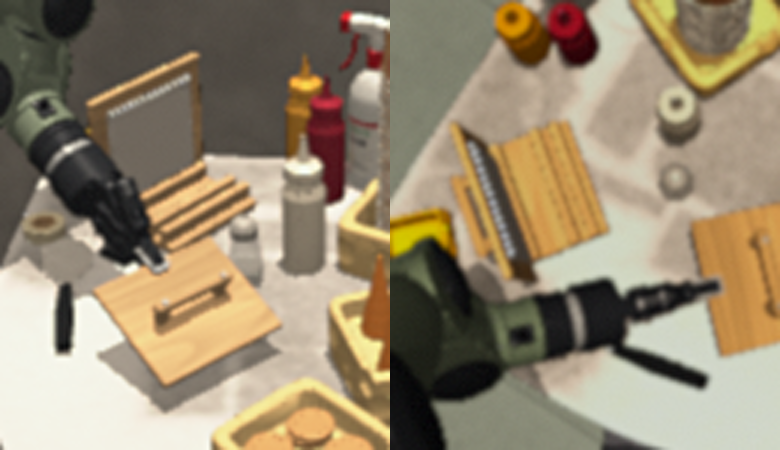

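The lid is held handle up over free counter at about side crop (190,310), clear of the spade and shaker. I'll lower it until its far edge touches.

Run:
```python
from h import *
o,z,n,d=pose(-75,22,-1); P=C-48*d
print(bot.movel(P+[0,0,44],max_speed=30,threshold=3))
st=bot.get_state(); T=st["tcp_pos"]; print(T,st["contact_force"],st["t"])
for g in(.14,.18,.22,.26,.30):
    bot.grip(g); bot.dwell(.1)
print(bot.get_state()["contact_force"],bot.get_state()["opening"])
# lower supporting finger toward the counter
print(bot.movel([T[0],T[1],29],max_speed=25,threshold=6))
st=bot.get_state(); print(st["tcp_pos"],st["contact_force"],st["t"])
cv2.imwrite("pics/t3.png",np.hstack([crop(imaging.capture("side"),180,160,80,80,5),crop(imaging.capture("top"),200,190,80,80,5)]))
```

```text
True
[397.57286634 -23.75391964  48.33048731] [0.81362255 0.04919332 0.70572348] 10.9917
[-0.63462513  0.28806827 -0.68069372] 0.29891137678123153
False
[397.49861045 -23.83930347  29.04130584] [-0.06953236  0.63303813 -0.65018398] 13.475
```

View pics/t3.png

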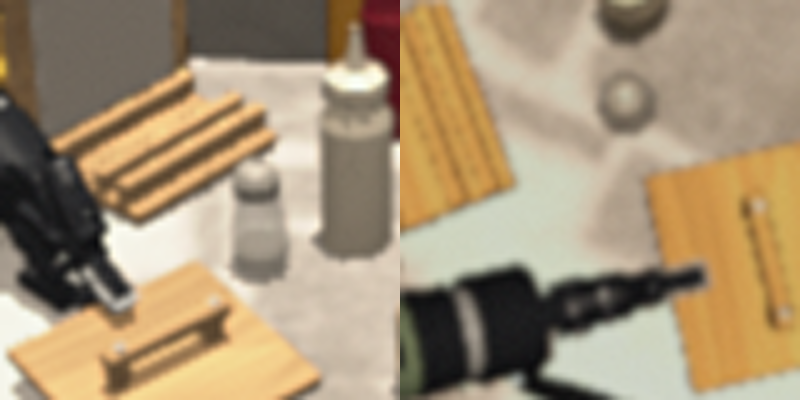

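The lid lies almost flat with its near edge resting on the lower finger. I'll lower that finger the last few mm and draw it out slowly.

Run:
```python
from h import *
o,z,n,d=pose(-75,22,-1); T=bot.get_state()["tcp_pos"]
print(bot.movel([T[0],T[1],23],max_speed=15,threshold=3))
st=bot.get_state(); print(st["tcp_pos"],st["contact_force"])
T=st["tcp_pos"]+[0,0,.5]
print(bot.movel(T-40*d,max_speed=30,threshold=12))
st=bot.get_state(); print(st["tcp_pos"],st["contact_force"],st["t"])
bot.movel(T-110*d+[0,0,30],max_speed=150)
bot.movel(T-130*d+[0,0,200],max_speed=250)
st=bot.get_state(); print(st["tcp_pos"],st["t"])
s,t=imaging.capture("side"),imaging.capture("top"); cv2.imwrite("pics/s4.png",s);cv2.imwrite("pics/tt4.png",t)
a=np.hstack([crop(s,180,175,100,75,4),crop(t,220,200,100,75,4)]);b=np.hstack([crop(s,215,240,100,75,4),crop(t,300,195,100,75,4)])
cv2.imwrite("pics/t4.png",np.vstack([a,b]))
```

```text
True
[397.88179128 -23.77191062  26.7196699 ] [0.67356711 0.05895836 3.30703417]
False
[388.11756787  14.74079977  27.44397964] [ 3.55120516 -5.04832947 -0.21037034] 15.3417
[363.91772486 101.12746576 226.37701792] 16.8333
```

View pics/t4.png

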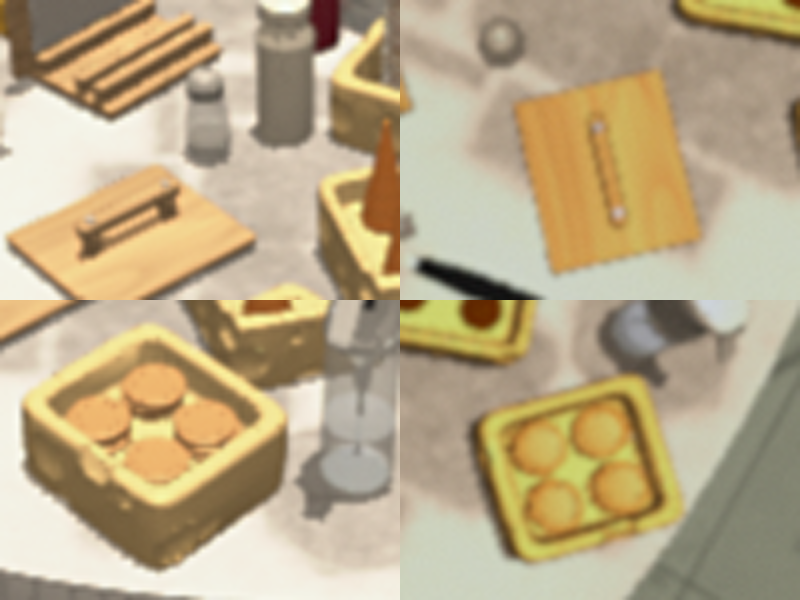

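The lid lies flat, handle up and released, centred near top px (272,243). The wafer tray's rim corners in the top view are near (320,222), (362,214), (371,250) and (330,260). Next comes accurate outlines by mask and quadrilateral.

Run:
```python
from h import *
s=cv2.imread("pics/s4.png");t=cv2.imread("pics/tt4.png")
hs,ht=[cv2.cvtColor(i,cv2.COLOR_BGR2HSV) for i in(s,t)]
print("top row 240:",[(x,*map(int,ht[240,x])) for x in range(314,376,2)])
print("top col 340:",[(y,*map(int,ht[y,340])) for y in range(210,268,2)])
print("side row 265:",[(x,*map(int,hs[265,x])) for x in range(216,292,3)])
print("side col 254:",[(y,*map(int,hs[y,254])) for y in range(240,312,2)])
print("lid top row 243:",[(x,*map(int,ht[243,x])) for x in range(244,300,3)])
```

```text
top row 240: [(314, 16, 54, 175), (316, 16, 53, 177), (318, 16, 55, 168), (320, 16, 68, 97), (322, 18, 169, 95), (324, 25, 147, 191), (326, 28, 136, 206), (328, 24, 148, 202), (330, 31, 128, 204), (332, 31, 126, 198), (334, 24, 149, 181), (336, 19, 175, 189), (338, 19, 171, 200), (340, 23, 153, 192), (342, 26, 138, 200), (344, 32, 122, 209), (346, 27, 136, 190), (348, 18, 175, 165), (350, 18, 171, 204), (352, 20, 156, 206), (354, 22, 146, 206), (356, 24, 139, 206), (358, 25, 129, 205), (360, 21, 148, 201), (362, 18, 181, 137), (364, 19, 169, 149), (366, 27, 131, 199), (368, 27, 118, 206), (370, 25, 40, 204), (372, 31, 26, 206), (374, 31, 27, 207)]
top col 340: [(210, 17, 50, 202), (212, 17, 45, 204), (214, 22, 37, 207), (216, 24, 35, 197), (218, 21, 123, 188), (220, 25, 146, 201), (222, 20, 163, 152), (224, 28, 136, 199), (226, 30, 128, 201), (228, 24, 145, 204), (230, 22, 147, 205), (232, 22, 147, 203), (234, 21, 157, 203), (236, 27, 138, 203), (238, 32, 125, 210), (240, 23, 153, 192), (242, 22, 141, 202), (244, 25, 132, 206), (246, 24, 132, 206), (248, 24, 135, 206), (250, 22, 148,
[... 1197 characters left out ...]
284, 18, 125, 235), (286, 23, 111, 226), (288, 28, 86, 245), (290, 26, 102, 241), (292, 18, 123, 145), (294, 18, 120, 136), (296, 18, 118, 134), (298, 19, 123, 131), (300, 19, 121, 122), (302, 19, 120, 113), (304, 18, 122, 121), (306, 18, 114, 119), (308, 22, 34, 224), (310, 21, 18, 244)]
lid top row 243: [(244, 19, 42, 205), (247, 17, 47, 200), (250, 17, 50, 183), (253, 17, 155, 201), (256, 18, 156, 208), (259, 17, 163, 204), (262, 17, 160, 205), (265, 18, 155, 207), (268, 19, 153, 197), (271, 17, 156, 195), (274, 20, 146, 189), (277, 22, 140, 207), (280, 20, 147, 207), (283, 18, 156, 207), (286, 18, 159, 207), (289, 20, 151, 208), (292, 16, 70, 171), (295, 16, 54, 180), (298, 16, 54, 190)]
```

```bash
cat >> h.py <<'E'
def quad(img,seed,smin,vmin,box=60,k=8):
    x0,y0=int(seed[0])-box,int(seed[1])-box
    c=cv2.resize(img[y0:y0+2*box,x0:x0+2*box],None,fx=k,fy=k,interpolation=cv2.INTER_LINEAR)
    h=cv2.cvtColor(c,cv2.COLOR_BGR2HSV); m=((h[...,1]>smin)&(h[...,2]>vmin)).astype(np.uint8)
    m=cv2.morphologyEx(m,cv2.MORPH_OPEN,np.ones((7,7)))
    cs=cv2.findContours(m,cv2.RETR_EXTERNAL,cv2.CHAIN_APPROX_NONE)[0]
    sp=((seed[0]-x0)*k,(seed[1]-y0)*k)
    cs=[q for q in cs if cv2.pointPolygonTest(q,sp,False)>0]; q=cv2.convexHull(max(cs,key=cv2.contourArea))
    # straight sides: enclosing quad, then least-squares lines on hull-near contour points away from corners
    Q=cv2.approxPolyN(q,4,None,-1,True).reshape(-1,2).astype(float); pts=max(cs,key=cv2.contourArea).reshape(-1,2).astype(float)
    L=[]
    for i in range(4):
        a,b=Q[i],Q[(i+1)%4]; e=(b-a)/np.linalg.norm(b-a); w=(pts-a)@e/np.linalg.norm(b-a); dist=abs((pts-a)@[-e[1],e[0]])
        vx,vy,px,py=cv2.fitLine(pts[(w>.2)&(w<.8)&(dist<3*k)].astype(np.float32),cv2.DIST_HUBER,0,.01,.01).ravel(); L.append(np.cross([px,py,1],[px+vx,py+vy,1]))
    K=[np.cross(L[i-1],L[i]) for i in range(4)]; K=np.array([p[:2]/p[2] for p in K])
    return (K+.5)/k-.5+[x0,y0]
def rect(P):  # centre, side lengths, long-side azimuth from 4 plane points
    P=np.array(P)[:,:2]; e=[P[(i+1)%4]-P[i] for i in range(4)]; l=[np.linalg.norm(v) for v in e]
    u=[(e[0]-e[2])/2,(e[1]-e[3])/2]; u.sort(key=np.linalg.norm); d1,d2=[np.degrees(np.arctan2(v[1],v[0]))%180 for v in u]
    return P.mean(0).round(1),np.round(l,1),"short az",round(d1,1),"long az",round(d2,1)
E
python3 - <<'E'
from h import *
s=cv2.imread("pics/s4.png");t=cv2.imread("pics/tt4.png")
qs={}
for nm,im,n,seed,sm,vm,z in(("lid",t,"top",(272,243),95,150,16),("lid",s,"side",(213,237),70,150,16),("tray",t,"top",(345,237),90,165,68),("tray",s,"side",(254,268),60,185,68)):
    K=quad(im,seed,sm,vm,box=38 if nm=="lid" else 45); qs[nm,n]=K; print(nm,n,K.round(1).tolist(),*rect([plane(n,p,z) for p in K]))
for nm,z in(("lid",16),("tray",68)):
    for p in qs[nm,"top"]:
        q=min(qs[nm,"side"],key=lambda c:np.linalg.norm(plane("side",c,z)-plane("top",p,z))); x,e=tri(q,p); print(nm,x.round(1),round(e,1))
v=np.vstack([crop(s,180,175,100,75,4),crop(s,215,240,100,75,4)]);w=np.vstack([crop(t,220,200,100,75,4),crop(t,300,195,100,75,4)])
for (nm,n),K in qs.items():
    off={("lid","side"):(180,175),("lid","top"):(220,200),("tray","side"):(215,240),("tray","top"):(300,195)}[nm,n]
    cv2.polylines(v if n=="side" else w,[((K-off+.5)*4+[0,300*(nm=="tray")]).astype(int)],True,(255,0,0),1)
cv2.imwrite("pics/o5.png",np.hstack([v,w]))
E
```

```text
lid top [[295.2, 259.2], [258.3, 267.6], [247.1, 225.7], [284.8, 216.0]] [409.2 -64.6] [135.3 154.5 142.  158.5] short az 105.0 long az 15.5
lid side [[245.1, 233.5], [204.8, 254.6], [180.2, 234.2], [217.8, 215.1]] [408.1 -67.3] [162.2 137.  158.4 143.1] short az 106.0 long az 15.7
tray top [[371.4, 249.8], [329.7, 261.3], [318.8, 222.8], [360.7, 212.1]] [ 434.2 -318.9] [150.  136.2 152.5 134.2] short az 15.3 long az 106.2
tray side [[289.5, 268.9], [250.0, 296.2], [219.4, 263.3], [251.6, 242.9]] [ 431.9 -324. ] [151.9 156.6 129.5 158.2] short az 18.2 long az 102.6
lid [ 350.2 -151.5   12.8] 0.2
lid [315.5 -19.5  12.9] 3.2
lid [465.3  24.6  14.7] 0.0
lid [ 505.2 -112.5   14.9] 2.4
tray [ 386.6 -411.4   53.6] 8.3
tray [ 350.8 -266.2   66.8] 6.8
tray [ 477.2 -227.1   68.5] 3.0
tray [ 521.5 -375.5   65.8] 2.3
```

View pics/o5.png

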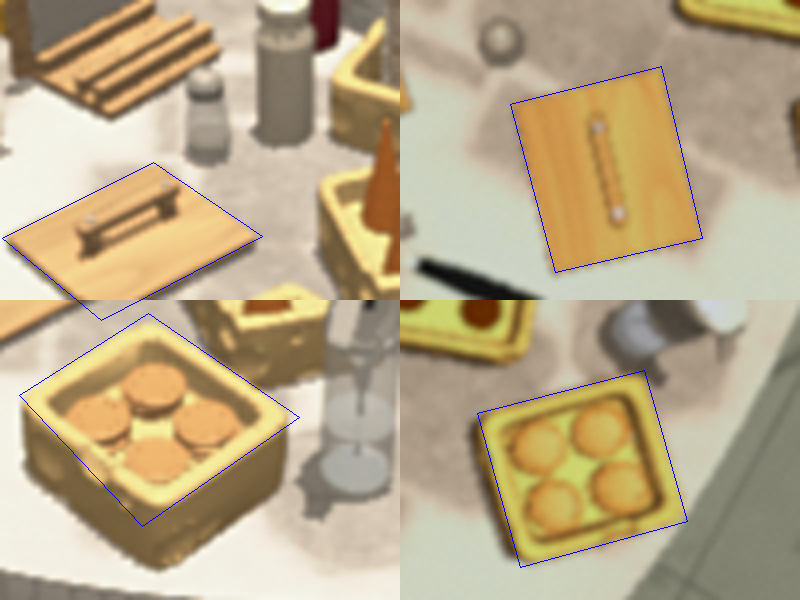

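The overlay shows the lid outline matching well (about 139 x 157 mm at z≈14). The tray quadrilateral is good in the top view but loose in the side view, at the right and near corners. I'll isolate the rim band in the side view by its hue and fit its outer and inner outlines.

Run:
```python
from h import *
s=cv2.imread("pics/s4.png");t=cv2.imread("pics/tt4.png")
x0,y0,k=214,238,8
c=cv2.resize(s[y0:y0+66,x0:x0+78],None,fx=k,fy=k,interpolation=cv2.INTER_LINEAR); h=cv2.cvtColor(c,cv2.COLOR_BGR2HSV).astype(int)
m=((h[...,0]>=21)&(h[...,1]>60)&(h[...,1]<117)&(h[...,2]>195)).astype(np.uint8)
m=cv2.morphologyEx(m,cv2.MORPH_CLOSE,np.ones((9,9)))
n,lab,stt,_=cv2.connectedComponentsWithStats(m); i=1+stt[1:,4].argmax(); m=(lab==i).astype(np.uint8); print(stt[i])
cs,hi=cv2.findContours(m,cv2.RETR_CCOMP,cv2.CHAIN_APPROX_NONE)
cs=sorted(cs,key=cv2.contourArea)[-2:]
def fit(pts,n,z,nm):
    P=np.array([plane(n,p,z)[:2] for p in pts]); r=cv2.minAreaRect(cv2.convexHull(P.astype(np.float32))); 
    # side lines at the rectified plane, trimming corners
    a=np.radians(15.8); Rm=np.array([[np.cos(a),np.sin(a)],[-np.sin(a),np.cos(a)]]); Q=P@Rm.T; lo,hi=Q.min(0),Q.max(0); ce=(lo+hi)/2; out=[]; sl=[]
    for ax in(0,1):
        for sg in(-1,1):
            o=1-ax; sel=(abs(Q[:,o]-ce[o])<.3*(hi-lo)[o])&(sg*(Q[:,ax]-ce[ax])>.3*(hi-lo)[ax]); f=np.polyfit(Q[sel,o]-ce[o],Q[sel,ax],1); sl.append(round(float(np.degrees(np.arctan(f[0]))*(1 if ax else -1)),1)); out.append(np.median(Q[sel,ax]))
    cc=np.array([(out[0]+out[1])/2,(out[2]+out[3])/2])@Rm
    print(nm,"centre",cc.round(1),"size",round(out[1]-out[0],1),round(out[3]-out[2],1),"yaw err",sl,"| minrect",np.round(r[0],1),np.round(r[1],1),round(r[2],1))
for q in cs: fit((q.reshape(-1,2)+.5)/k-.5+[x0,y0],"side",67,"side")
for vm in(130,165):
  x0,y0=310,203; c=cv2.resize(t[y0:y0+66,x0:x0+70],None,fx=k,fy=k,interpolation=cv2.INTER_LINEAR); h=cv2.cvtColor(c,cv2.COLOR_BGR2HSV)
  m=((h[...,1]>90)&(h[...,2]>vm)).astype(np.uint8); m=cv2.morphologyEx(m,cv2.MORPH_OPEN,np.ones((9,9)))
  cs=cv2.findContours(m,cv2.RETR_EXTERNAL,cv2.CHAIN_APPROX_NONE)[0]; q=max(cs,key=cv2.contourArea); fit((q.reshape(-1,2)+.5)/k-.5+[x0,y0],"top",67,"top%d"%vm)
```

```text
[   52    61   527   365 35248]
side centre [ 435.4 -322.2] size 111.0 123.7 yaw err [3.9, 1.1, 0.6, 0.1] | minrect [ 435.2 -321.9] [113.1 126.2] 16.7
side centre [ 435.3 -320.8] size 131.5 153.6 yaw err [1.9, 1.2, 2.5, 2.7] | minrect [ 434.6 -321. ] [135.  155.6] 17.3
top130 centre [ 433.9 -317.6] size 135.8 154.0 yaw err [1.0, 0.8, -0.9, 2.0] | minrect [ 434.3 -317.4] [138.  158.7] 16.9
top165 centre [ 434.2 -319. ] size 135.4 151.3 yaw err [1.1, 0.3, -0.9, 0.6] | minrect [ 434.7 -319.3] [137.7 154.2] 16.5
```

Both views agree on the tray to about 2–3 mm: centre ≈ (434.7,-319.7), yaw ≈ 16.5°. The lid is at ≈ (408.7,-66) with yaw 15.3°. Next I'll take the lid by its handle and lift it.

Run:
```python
from h import *
L=np.array([408.7,-66.,23]); TR=np.array([434.7,-319.7,0])
o=pose(105.3,90,1)[0]; o2=pose(16.5,90,1)[0]
print(np.round(solve_ik(L,o),2),np.round(solve_ik(TR+[0,0,84],o2),2))
bot.grip(0.6,40)
bot.movel([400,0,230],max_speed=200)
bot.move_ptp(L+[0,0,120],o)
bot.movel(L+[0,0,40],max_speed=150)
print(bot.movel(L,max_speed=50,threshold=5))
st=bot.get_state(); print(st["tcp_pos"],st["contact_force"])
bot.grip(0.0,40); st=bot.get_state(); print(st["opening"],st["gripper_force"],st["contact_force"])
bot.movel(L+[0,0,20],max_speed=40); st=bot.get_state(); print(st["contact_force"],st["wrist_torque"],st["opening"])
bot.movel(L+[0,0,127],max_speed=150)
bot.move_ptp(L+[0,0,127],o2)
bot.movel(TR+[0,0,150],max_speed=150)
bot.movel(TR+[0,0,108],max_speed=80); bot.dwell(.2)
st=bot.get_state(); print(st["tcp_pos"],st["contact_force"],st["opening"],st["t"])
s,t=imaging.capture("side"),imaging.capture("top"); cv2.imwrite("pics/s6.png",s);cv2.imwrite("pics/tt6.png",t)
cv2.imwrite("pics/t6.png",np.hstack([crop(s,200,190,110,120,3.6),crop(t,295,180,110,120,3.6)]))
```

```text
[-0.34  0.37 -0.79  0.41  0.   -0.61] [-0.77  0.45 -0.42  0.7   0.    0.51]
False
[408.8285057  -66.04618275  23.08410955] [ 0.42344047 -0.79234056 -0.32941732]
0.16291223972646957 39.518921971321106 [-1.01399296  0.85541047  5.01875436]
[ 0.50156745 -0.66429869 -2.46408588] [0.05878309 0.00451296 0.03720771] 0.15024311482165403
[ 435.1057995  -320.06311377  108.61079025] [ 0.08582402 -0.08079344 -1.32875374] 0.15770428319482194 26.7833
```

View pics/t6.png

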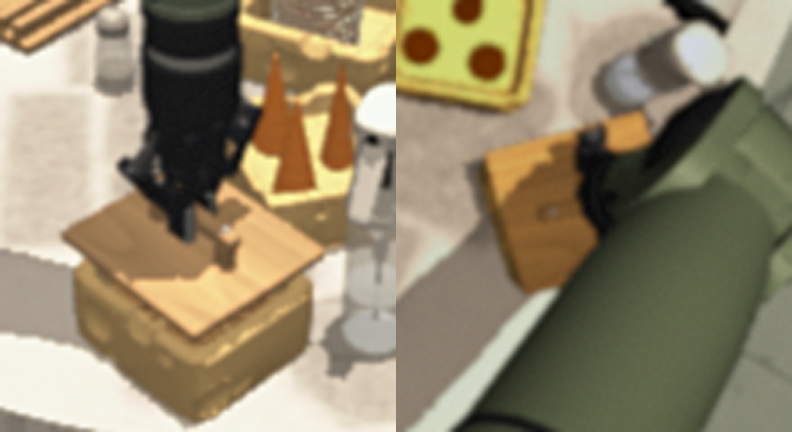

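The lid is level above the tray. Its side-view corners are (217.2,255.3), (289.7,259.4) and (254.7,283). In the top view they are (320.3,223.9), (365.6,212) and (331.4,261.1). I'll compare the lid's centre with the tray's in the same cameras.

Run:
```python
from h import *
for n,cs in(("side",[(217.2,255.3),(254.7,283),(289.7,259.4)]),("top",[(331.4,261.1),(320.3,223.9),(365.6,212)])):
    cs=[np.array(c)-.4 for c in cs]; P=[plane(n,c,101.6)[:2] for c in cs]; e=[P[0]-P[1],P[2]-P[1]]
    print(n,"centre",(P[0]+P[2])/2,[np.linalg.norm(v) for v in e],[np.degrees(np.arctan2(v[1],v[0])) for v in e])
```

```text
side centre [ 434.30300329 -321.3776615 ] [np.float64(153.24962802138126), np.float64(134.28518816150358)] [np.float64(107.50655438741177), np.float64(17.522304820875778)]
top centre [ 434.61808729 -322.15330058] [np.float64(128.7451669457092), np.float64(161.10025627558798)] [np.float64(-163.31737741208224), np.float64(-73.89294252426012)]
```

Run:
```python
from h import *
TR=np.array([434.8,-318.7,0])
bot.movel(TR+[0,0,97],max_speed=40); bot.dwell(.2)
print(bot.movel(TR+[0,0,81],max_speed=15,threshold=4))
st=bot.get_state(); print(st["tcp_pos"],st["contact_force"],st["wrist_torque"],st["t"])
s=imaging.capture("side");cv2.imwrite("pics/s7.png",s);cv2.imwrite("pics/tt7.png",imaging.capture("top"))
```

```text
True
[ 434.99308226 -319.15143581   86.29380943] [-0.02280943 -0.82297039  4.1216286 ] [ 0.13083146 -0.0298962  -0.06354971] 28.2333
```

Run:
```python
from h import *
B=np.array([434.8,-318.7,0]); best=None
a=np.radians(16.5); ux=np.array([np.cos(a),np.sin(a),0]); uy=np.array([-np.sin(a),np.cos(a),0])
for i,j in((0,-1.5),(0,-3),(1.5,-1.5),(-1.5,-1.5),(0,1.5)):
    P=B+i*ux+j*uy
    bot.movel(P+[0,0,89.5],max_speed=20); bot.dwell(.15)
    r=bot.movel(P+[0,0,82],max_speed=12,threshold=5); st=bot.get_state()
    print(i,j,r,st["tcp_pos"].round(2),st["contact_force"].round(2),st["wrist_torque"].round(3),round(st["t"],1))
    if st["tcp_pos"][2]<84.9: break
```

```text
0 -1.5 True [ 435.2  -320.08   84.33] [-0.64  0.94  4.71] [-0.047 -0.017 -0.017] 29.3
```

Run:
```python
from h import *
T=bot.get_state()["tcp_pos"]
print(bot.movel([T[0],T[1],82],max_speed=8,threshold=5)); st=bot.get_state(); print(st["tcp_pos"].round(2),st["contact_force"].round(2),st["wrist_torque"].round(3))
bot.grip(.2);bot.grip(.3); bot.grip(.55); bot.dwell(.2); T=bot.get_state()["tcp_pos"]
print(bot.movel(T+[0,0,60],max_speed=60,threshold=8)); bot.movel(T+[0,0,170],max_speed=200)
bot.move_ptp([400,60,300],pose(105,90,1)[0])
s,t=imaging.capture("side"),imaging.capture("top"); cv2.imwrite("pics/s8.png",s);cv2.imwrite("pics/tt8.png",t)
for n,im,seed in(("side",s,(254,268)),("top",t,(345,237))):
    K=quad(im,seed,85,165 if n=="top" else 185,box=45); print(n,K.round(1).tolist(),*rect([plane(n,p,77) for p in K]))
print(bot.get_state()["t"])
```

```text
True
[ 435.19 -320.06   84.36] [-0.41  0.26  3.95] [-0.047  0.011 -0.033]
False
side [[289.9, 265.6], [253.6, 289.6], [216.9, 260.7], [252.5, 240.0]] [ 435.8 -319.6] [138.2 155.6 137.6 156.7] short az 16.7 long az 106.3
top [[372.5, 250.0], [329.6, 261.4], [318.0, 221.9], [361.5, 210.6]] [ 435.7 -317.9] [153.1 139.2 157.6 138.7] short az 15.5 long az 106.0
33.925
```

Run:
```python
from h import *
S=np.array([[289.9,265.6],[253.6,289.6],[216.9,260.7],[252.5,240.0]]);T=np.array([[372.5,250.0],[329.6,261.4],[318.0,221.9],[361.5,210.6]])
for a,b in zip(S,T): x,e=tri(a,b); print(x.round(1),round(e,1))
# tray walls and surroundings: change between before/after, both views
for n,a,b in(("side","s4","s8"),("top","tt4","tt8")):
    d=cv2.absdiff(cv2.imread(f"pics/{a}.png"),cv2.imread(f"pics/{b}.png")).max(2); k,l,st,c=cv2.connectedComponentsWithStats((d>40).astype(np.uint8))
    print(n,[(s[:5].tolist()) for s in st[1:] if s[4]>12])
# board's near edges vs tray's wall in side view: overhang shadow line, columns
s=cv2.imread("pics/s8.png"); h=cv2.cvtColor(s,cv2.COLOR_BGR2HSV)
for x in(235,254,270): print(x,[int(v) for v in h[262:310,x,2]])
```

```text
[ 437.  -416.7  136.6] 105.7
[ 390.5 -301.7  -26.8] 99.4
[ 427.5 -215.9   25.5] 118.2
[ 473.1 -335.4  171.1] 85.7
side [[25, 0, 12, 3, 29], [169, 0, 30, 19, 442], [85, 3, 22, 13, 193], [0, 7, 40, 130, 1776], [38, 6, 18, 12, 73], [87, 13, 27, 22, 104], [165, 32, 8, 27, 144], [147, 63, 13, 23, 213], [177, 65, 8, 9, 63], [174, 75, 24, 13, 239], [117, 87, 18, 18, 243], [174, 89, 31, 53, 907], [133, 100, 14, 13, 86], [135, 110, 43, 51, 730], [33, 124, 32, 11, 109], [65, 128, 5, 8, 25], [8, 140, 19, 5, 45], [0, 142, 16, 18, 112], [7, 148, 28, 25, 396], [170, 148, 11, 8, 31], [67, 159, 14, 9, 64], [82, 162, 16, 36, 363], [36, 167, 28, 13, 88], [72, 169, 11, 12, 56], [38, 171, 36, 39, 678], [41, 175, 14, 10, 20], [144, 188, 100, 70, 2367], [97, 222, 29, 20, 396], [26, 241, 27, 25, 502], [251, 242, 12, 8, 23], [217, 244, 73, 48, 1127], [100, 250, 9, 14, 32], [56, 270, 27, 10, 134], [217, 278, 5, 5, 15]]
top [[29, 209, 266, 175, 17155], [357, 212, 6, 3, 13], [327, 215, 39, 41, 247], [314, 223, 8, 10, 28], [322, 223, 7, 12, 30], [364, 229, 4, 5, 13], [327, 230, 4, 7, 13], [339, 234, 10, 7, 47],
[... 269 characters left out ...]
 234, 236, 239, 242, 243, 241, 230, 187, 137, 127, 139, 146, 150, 146, 131, 122, 121, 119, 119, 119, 119, 118, 119, 116, 111, 112, 128, 172, 231, 236, 233, 236, 239, 241, 243, 243, 244, 243, 243, 243, 244, 246]
254 [186, 156, 151, 158, 191, 238, 245, 244, 243, 243, 243, 243, 243, 243, 242, 243, 242, 243, 243, 241, 234, 231, 234, 239, 243, 246, 242, 195, 127, 116, 127, 128, 126, 126, 126, 126, 127, 126, 120, 112, 112, 114, 119, 121, 119, 144, 206, 243]
270 [231, 231, 229, 228, 231, 235, 237, 239, 240, 241, 243, 243, 241, 237, 235, 237, 230, 180, 136, 152, 172, 156, 132, 127, 129, 128, 126, 124, 123, 118, 113, 114, 113, 113, 105, 123, 191, 244, 247, 244, 244, 244, 243, 243, 243, 243, 243, 243]
```

Run:
```python
from h import *
S=np.array([[289.9,265.6],[253.6,289.6],[216.9,260.7],[252.5,240.0]]);T=np.array([[372.5,250.0],[329.6,261.4],[318.0,221.9],[361.5,210.6]])
for b in T:
    a=min(S,key=lambda c:np.linalg.norm(plane("side",c,77)-plane("top",b,77))); x,e=tri(a,b); print(x.round(1),round(e,1))
```

```text
[ 391.2 -411.3   74.3] 2.9
[ 347.9 -263.3   75.9] 0.8
[ 480.8 -223.6   75.8] 0.8
[ 524.2 -375.    76.9] 0.5
```

The lid's corners triangulate level at 74–77 mm against 77 mm when home. The tray's foot has not moved in the side view, and nothing in either view away from the arm, lid and tray has changed. I'm handing it in.

```bash
python3 -c "
from bench import bot
print(bot.sign_off())"
```

```text
the job is handed in; nothing more can be done
None
```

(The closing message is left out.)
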